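# Open the jar of brush cleaner at the calligraphy desk

### The job

Open the square green jar of brush cleaner: slide it along the desk all the way back into the open bay of the wooden desk stand, so that it cannot turn, then press its white child-resistant cap down, keep it pressed while you turn it anticlockwise past its ratchet teeth, and lift it off. Set the cap down (do not drop it) right way up in the middle of the white porcelain plate. Leave the jar standing in its bay without ever lifting or tipping it, and leave the bowl, ink bottle, inkstone, seal box and paperweights where they are.

Things in the scene. Friction and masses are not known exactly. Their poses are not given: they have to be found in the camera images.
- jar: square dark green jar, 80 x 80 mm, square body 62 mm high, 0.35 to 0.7 kg, standing loose on the desk in front of the stand's mouth, 85 to 130 mm from home. Origin: centre of its underside, z up, x and y square to its faces. The cap starts on it, locked; top of the cap 107 mm up. Push it low: pushed above about 50 mm height it may tip instead of sliding.
- jar_rim (a point): centre of the jar's neck rim, 92 mm above its underside and 18 mm above the skirt's lower edge while the cap sits locked. Neck with its catches 54 mm across. The neck carries three catches, each with two teeth to pass and then a gap; a full-depth stop blocks clockwise turning.
- cap_center (a point): centre (half-way up) of the round white ribbed cap, 63 mm across, 32 mm high, 40 g; its z is up. On the jar it is 90 mm above the jar's underside; 12 mm are free between the skirt's lower edge and the jar's square body. A sprung bayonet: it neither turns nor lifts unless pressed. When freed it lifts straight off, and is clear of the neck 20 mm up.
- cap_top (a point): middle of the cap's top face, with red arrows. Pressed, the cap yields from about 4 N to 12 N and stops after 7 mm. Hold it 5 mm or more down (about 10 N) all the while it turns anticlockwise (from above) past two teeth; less than 3 mm down the teeth block it, and let up early it springs back into a catch. It is free from 55 to 95 degrees of turn on the neck; turn about 80, as the jar gives a few.
- stand: dark walnut desk stand, fixed. Origin: the desk point where the centre of the jar's underside is when fully home; z up; bay open towards -x, back wall's inner face at x = 40.5 mm. Bay 85 mm wide between side walls 12 mm thick, 45 mm high, from x = 40 to -15 mm, then flaring out. Back wall 52 mm high; behind it a brush trough 200 mm wide, to x = 118 mm.
- bay_mouth (a point): middle of the bay's flared mouth, 45 mm up, 34 mm in front of the stand's origin; here the opening is about 115 mm wide. Axes as the stand's. The jar's yaw differs from the stand's by up to 0.2 rad at the start and its sideways offset by up to 12 mm.
- plate: white porcelain plate with blue lines, 148 mm across, 14 mm high, 0.45 kg, loose. Origin: centre of its underside; its flat inner floor, 120 mm across, is 5 mm above that. A cap standing in it has its centre 21 mm above the origin.
- bowl: bystander: blue-and-white brush-washing bowl, 134 mm across, 52 mm high; origin at the centre of its underside
- inkstone: bystander: black inkstone 120 x 85 mm, 24 mm high; origin at the centre of its underside
- weight_dark: bystander: dark wooden paperweight bar 200 x 28 mm (long along its x), 12 mm high; origin at the centre of its underside
- weight_light: bystander: lighter wooden paperweight bar 200 x 28 mm (long along its x), 12 mm high; origin at the centre of its underside
- ink_bottle: bystander: square black ink bottle with a red cap, 50 x 50 mm, 108 mm high; origin at the centre of its underside
- seal_box: bystander: round blue-and-white seal-paste box, 68 mm across, 31 mm high; origin at the centre of its underside
Mind the look-alikes: they are no part of the job. Leave any pink look-alike of the part that bears cap_center alone.

How it is judged (in metres and radians):
On the way, in this order (a step that is already met when the one before it is completed fails the run):
1. the jar has been slid fully home in the bay (within 6 mm of its home point along the bay), upright, its cap still on (x of jar in the frame of stand above -0.006 m and y of jar in the frame of stand between -0.008 and 0.008 m and angle between jar's own z axis and vertical below 0.1 rad and z of cap_center in the frame of jar below 0.1 m), for 0.2 s.
2. the cap is off, 25 mm or more above where it sat, with the jar still home in the bay (within 12 mm) (z of cap_center in the frame of jar above 0.115 m and x of jar in the frame of stand above -0.012 m and angle between jar's own z axis and vertical below 0.1 rad), for 0.1 s.
3. the cap has been brought down into the plate, within 8 mm of standing, still between the fingers (horizontal distance between cap_center and plate below 0.035 m and z of cap_center in the frame of plate below 0.029 m and contact force between the fingers and cap above 0.3 N).
At the end, for the whole second after the job is handed in: The cap stands right way up (within 0.15 rad) on the plate's floor, its centre within 35 mm of the plate's centre, the plate flat on the desk; the jar stands upright in the bay within 15 mm of fully home (horizontal distance between cap_center and plate below 0.035 m and z of cap_center in the frame of plate between 0.016 and 0.027 m and angle between cap_center's own z axis and vertical below 0.15 rad and angle between each of plate, jar's own z axis and vertical below 0.1 rad and x of jar in the frame of stand above -0.015 m and horizontal distance between jar and stand below 0.017 m); the robot touches nothing.
It fails at once if the jar is tipped by more than 0.3 rad or lifted more than 15 mm off the desk (angle between jar's own z axis and vertical above 0.3 rad or height (world z) of jar above 0.015 m).
It fails at once if a bystander (bowl, inkstone, paperweights, ink bottle, seal box) is moved more than 30 mm (distance of any of bowl, inkstone, weight_dark, weight_light, ink_bottle, seal_box from where it was at the start of the episode above 0.03 m).
It also fails if it takes over 67 s, if anything falls off the work surface, if the arm or the gripper's body presses on something with over 40 N, if the wrist force passes 120 N, or if a joint passes its speed limit or range.

### The arm

A 6-joint arm with a two-finger parallel gripper is mounted at the origin on the work surface. World frame = base frame: x ahead of the robot, y to its left, z up, the work surface at z = 0. Lengths are in mm, angles in rad, forces in N, time in s.
With the tool pointing down it reaches from about 350 to 975 mm from the base axis. Payload 7.1 kg.
Tool frame: the origin (TCP) lies at the very end of the fingers, on their centre line; the grasp point (between the pads) lies 19 mm behind it; z points along the fingers, y is the direction in which the jaws open and shut (so a half turn about z gives the same grasp; the last joint's range is limited). The gripper opens to 88 mm and grips with 3 to 60 N. Pads are 20 mm wide; open, the fingers measure 115 mm over their backs; the gripper's body (75 mm by 178 mm) begins 61 mm behind the grasp point.
Start: joints at [-1.361, 0.423, 1.63, -0, 1.089, -0.019], TCP at [141.775, -608.691, 222.675] pointing down, gripper open.
Joint ranges: [-3, 3], [-0.9, 2.11], [0.09, 2.58], [-1.31, 4.45], [0.11, 2.69], [-2.54, 2.54]. Speed limits (rad/s): [2.39, 2.39, 3.01, 3.14, 3.14, 3.14].

### API

Orientations are given as a rotation vector (axis times angle).
In Python, from workcell import monitor, vision, order, find_in, regions_of, place_of gives the robot as it stands. The module is installed in compiled form; this text tells all that it offers.
- The arm moves only by the tool carry_out, never from a script. Its argument "targets" is a list of rows, each a list of 3 entries, a list of its own where there are three numbers: the turn, a rotation vector about the world's x, y, z in degrees, then the shift along the world's x, y, z in mm, then the finger opening in mm, from 0 to 87.8. In form: [[[rx, ry, rz], [x, y, z], hand], ...]. A call has 1 to 10 rows; each row is the pose to reach, as a shift and turn from the pose commanded when the call began; what a row does not reach only later rows make up. A row lasts 1/12 s, in which the tool goes at most 41.7 mm and 7.16 degrees, less where a joint would pass 70% of its speed; a pose out of reach is approached as far as the arm can. A call with a gripper value outside its range is refused whole. The fingers move at their own pace and stop on an object; the grip force is fixed at half the most. Time passes only in rows, so rows that repeat a pose let the fingers close. It gives the time, the measured TCP pose, the force and the opening at its end, in the units of the state.
- monitor.get_obs(): the state, without advancing time (a new reading comes with each control period).
- vision.get_image(name): name is "scene" or "side" or "wrist"; returns the picture (480x640x3 uint8, red, green, blue); there is no depth.
- vision.camera_model(name): a dict with "K" (3x3 intrinsics, pixels), "dist" ([k1, k2, p1, p2, k3] as OpenCV has them; the pictures are not rectified), "rvec" (rotation vector, rad) and "tvec" (3), from world to camera coordinates, as OpenCV has them. Camera axes: x right, y down, z forward; pixel columns grow to the right and rows downward; lengths in mm; the calibration is good to about 2 mm. A picture is of the moment at which its call begins: read the wrist's pose just before it. camera_model takes no time and is no camera call; for the wrist camera it gives the pose at the moment of the call.
- order.close_job(): hands the job in, once; it reports no verdict.
Trained networks look in the newest picture that a camera, given by its name, has taken for a name from the list of things; names that differ only in an ending like _2 or _b are one class to them, and where a whole thing is asked for, a point or a joint stands for the part that bears it (a point fixed in the world has none). Each returns a list of dicts, best first, with "confidence" (0 to 1); they miss things now and then, are a little off and sometimes report something else, mostly with a low value. They report only what shows in the picture. A call takes as long as a camera call. They do not tell look-alikes from the thing itself.
- find_in(query, camera): "point" ([x, y, z] in mm, in the coordinates of the camera as it stood for that picture, good to about 4 mm: the middle of the surface that is visible of it).
- regions_of(query, camera): "mask" (480x640 bool, what is visible of it).
- place_of(query, camera): "point" ([x, y, z] in mm, in the coordinates of the camera as it stood for that picture, good to about 4 mm: a listed point, or the origin of a listed thing).
The state is a dict: "t": time; "qpos": joint angles; "qvel": joint speeds; "joint_torque": joint torques, N m; "ee_pos": TCP position; "orientation": TCP orientation; "ft_force": force on the tool from outside, world axes, zero at the start; "moment": the same for the moment, N m; "width": finger opening in mm.
Only numpy, scipy, OpenCV 4.12 (cv2) and the standard library are available. Lean on these libraries where they do the work, as an engineer would, in place of code of your own. Each camera call takes 0.05 s, during which the arm holds its last target.

## Working session

There is one attempt and no reset: what is moved stays moved. The work goes in short steps, Python scripts to look and compute and a tool call to move; the robot and the scene stay as the last step left them, time stands still between calls to the robot, and variables do not carry over. Pictures are saved under pics/ and viewed, and the job is handed in when it is done.

Besides the shell and the picture viewer there is one more tool, called after "Emit:" as name([rows], argument=value, ...), one row to a line, values as JSON. carry_out: Moves the arm, as the interface text tells. Its arguments: {"type":"object","properties":{"targets":{"type":"array","items":{"type":"array"}}},"required":["targets"]}

```bash
mkdir -p pics && cat > h.py <<'E'
import numpy as np, cv2
from workcell import monitor, vision, order, find_in, regions_of, place_of
def cam(name):
    m=vision.camera_model(name); K=np.array(m["K"],float);D=np.array(m["dist"],float)
    R=cv2.Rodrigues(np.array(m["rvec"],float))[0];t=np.array(m["tvec"],float).ravel()
    return K,D,R,t
def toworld(p,name):
    K,D,R,t=cam(name); return R.T@(np.array(p,float)-t)
def proj(P,name):
    K,D,R,t=cam(name)
    return cv2.projectPoints(np.array(P,float).reshape(-1,1,3),cv2.Rodrigues(R)[0],t,K,D)[0].reshape(-1,2)
def onplane(px,z,name):
    K,D,R,t=cam(name)
    u=cv2.undistortPoints(np.array(px,float).reshape(-1,1,2),K,D).reshape(-1,2)
    d=np.c_[u,np.ones(len(u))]@R; c=-R.T@t
    return c+d*((z-c[2])/d[:,2])[:,None]
def snap(name,fn):
    im=vision.get_image(name); cv2.imwrite("pics/"+fn,im[:,:,::-1]); return im
E
python3 - <<'E'
from h import *
o=monitor.get_obs();print({k:np.round(v,3) for k,v in o.items()})
for c in("scene","side"):
    snap(c,c+"0.png"); K,D,R,t=cam(c); print(c,-R.T@t)
    for q in("jar","cap_center","cap_top","jar_rim","stand","bay_mouth","plate"):
        print(q,[(np.round(toworld(d["point"],c),0),round(d["confidence"],2)) for d in place_of(q,c)])
print(monitor.get_obs()["t"])
E
```

```text
{'t': np.float64(0.0), 'qpos': array([-1.361,  0.424,  1.631,  0.   ,  1.089, -0.019]), 'qvel': array([ 0.001, -0.001, -0.002, -0.001,  0.001, -0.001]), 'joint_torque': array([ 1.0000e-03, -5.4462e+01, -2.7366e+01,  6.5000e-02,  2.3000e-02,
       -0.0000e+00]), 'ee_pos': array([ 141.668, -608.169,  221.917]), 'orientation': array([-3.12 , -0.358,  0.   ]), 'ft_force': array([ 0.476, -0.886, -0.065]), 'moment': array([-0.043, -0.001, -0.022]), 'width': np.float64(88.215)}
scene [1636.96968853  503.8126545  1036.57227185]
jar [(array([466.,  19.,  -1.]), 0.98)]
cap_center [(array([470.,  21.,  90.]), 0.62), (array([445., 134.,  10.]), 0.59), (array([467.,  16.,   0.]), 0.59), (array([540.,  24.,  43.]), 0.34)]
cap_top [(array([468.,  19., 104.]), 0.7), (array([448., 129.,  29.]), 0.67)]
jar_rim [(array([468.,  22.,  90.]), 0.56)]
stand [(array([569.,  19.,  -3.]), 0.83)]
bay_mouth [(array([538.,  27.,  47.]), 0.76)]
plate [(array([ 467., -288.,   -2.]), 0.69), (array([468.,  22., 108.]), 0.44)]
side [ 444.30668988 1273.06631279  823.55565843]
jar []
cap_center [(array([448., 134.,  15.]), 0.85), (array([470.,  22.,  88.]), 0.68), (array([648., 341.,   0.]), 0.36), (array([ 667., -357.,   -1.]), 0.32), (array([469.,  18.,  -3.]), 0.29), (array([ 466., -288.,    0.]), 0.16)]
cap_top [(array([468.,  20., 108.]), 0.97), (array([449., 134.,  33.]), 0.89), (array([388., 446.,   3.]), 0.52)]
jar_rim [(array([470.,  22.,  91.]), 0.6)]
stand [(array([571.,  24.,   3.]), 0.98), (array([467.,  22.,  88.]), 0.51)]
bay_mouth [(array([536.,  24.,  43.]), 0.77), (array([ 587., -460.,   -3.]), 0.57)]
plate []
0.8
```

View pics/scene0.png

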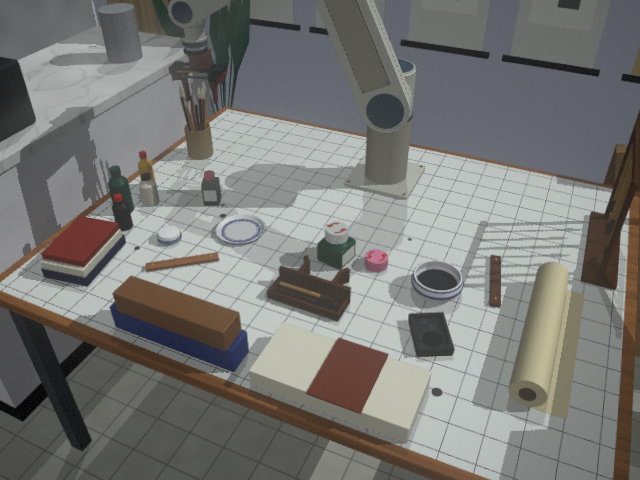

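View pics/side0.png

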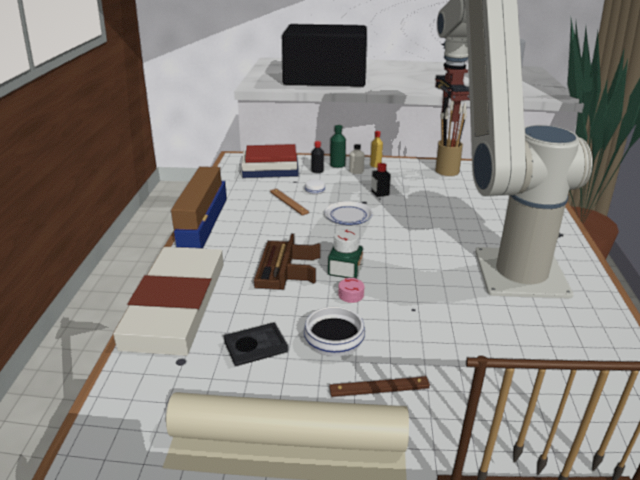

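The scene picture shows the green jar with its white cap at (338,240), the stand at (310,290), the plate at (240,230), and a pink look-alike cap at (376,260) that I will leave alone. Next I'll bring the wrist camera over the jar.

```bash
python3 - <<'E'
from h import *
from scipy.spatial.transform import Rotation as Ro
o=monitor.get_obs();R=Ro.from_rotvec(o["orientation"]).as_matrix();print(R.round(3))
K,D,Rc,t=cam("wrist");c=-Rc.T@t;print("cam pos in tool",R.T@(c-o["ee_pos"]), "axes in tool",(R.T@Rc.T).round(2),K)
E
```

```text
[[ 0.974  0.227  0.   ]
 [ 0.227 -0.974 -0.   ]
 [ 0.     0.    -1.   ]]
cam pos in tool [  81.43700111    1.05779276 -162.74202959] axes in tool [[-0.   -0.95 -0.3 ]
 [ 1.   -0.   -0.  ]
 [ 0.   -0.3   0.95]] [[392.28659255   0.         315.57143077]
 [  0.         392.28659255 241.80871404]
 [  0.           0.           1.        ]]
```

Emit:
carry_out([
  [[0,0,0],[0,20,40],87],
  [[0,0,0],[20,55,60],87],
  [[0,0,0],[38,92,70],87],
  [[0,0,0],[56,130,80],87],
  [[0,0,0],[74,168,90],87],
  [[0,0,0],[92,206,100],87],
  [[0,0,0],[110,244,110],87],
  [[0,0,0],[128,282,115],87],
  [[0,0,0],[144,320,120],87],
  [[0,0,0],[160,358,120],87],
])

```text
t: 1.63
ee_pos: [297.6, -260.6, 343.5]
orientation: [3.119, 0.357, 0.003]
ft_force: [0.7, -1.0, 0.2]
width: 87.0
```

Emit:
carry_out([
  [[0,0,-3],[20,38,5],87],
  [[0,0,-6],[40,76,10],87],
  [[0,0,-9],[60,114,10],87],
  [[0,0,-13],[80,152,10],87],
  [[0,0,-13],[100,188,10],87],
  [[0,0,-13],[120,222,10],87],
  [[0,0,-13],[140,256,10],87],
  [[0,0,-13],[150,280,10],87],
  [[0,0,-13],[150,280,10],87],
])

```text
t: 2.38
ee_pos: [448.6, 21.8, 352.4]
orientation: [-3.14, -0.01, -0.001]
ft_force: [-0.0, -0.6, 0.2]
width: 87.0
```

```bash
python3 - <<'E'
from h import *
snap("wrist","w1.png");o=monitor.get_obs();print(o["ee_pos"],o["orientation"],o["t"])
for q in("jar","cap_center","stand","bay_mouth"):
    print(q,[(np.round(toworld(d["point"],"wrist"),0),round(d["confidence"],2)) for d in place_of(q,"wrist")])
E
```

```text
[447.55915592  19.98498684 352.17922892] [-3.14146072e+00 -9.67663791e-03  3.79476480e-04] 2.4333
jar []
cap_center [(array([449., 123.,  17.]), 0.8), (array([463.,  14.,  91.]), 0.66)]
stand []
bay_mouth []
```

View pics/w1.png

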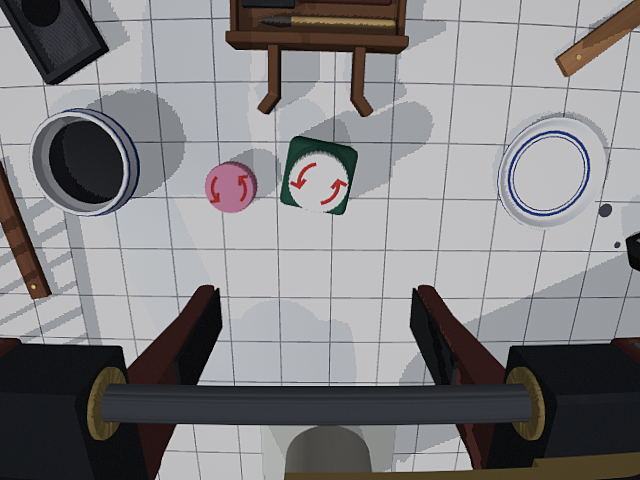

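The view from above: jar at (320,175), pink look-alike at (231,187), bay mouth arms at (270,105) and (365,105), plate at (550,172). I'll crop it to read corners.

```bash
python3 - <<'E'
from h import *
im=snap("wrist","w2.png")
cv2.imwrite("pics/w2c.png",cv2.resize(im[0:225,200:430],None,fx=3.4,fy=2.66*1.27,interpolation=cv2.INTER_CUBIC)[:600*2,:,::-1][:765])
c=cv2.resize(im[20:220,210:420],None,fx=3,fy=3,interpolation=cv2.INTER_CUBIC);cv2.imwrite("pics/w2c.png",c[:,:,::-1])
print(monitor.get_obs()["ee_pos"])
E
```

```text
[446.52115914  16.97603626 352.36597489]
```

View pics/w2c.png

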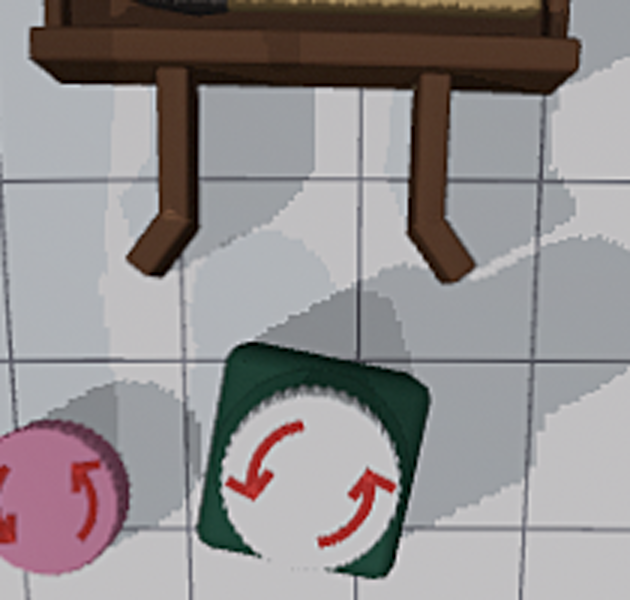

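```bash
python3 - <<'E'
from h import *
f=lambda l:np.array(l,float)/3+[210,20]
A=onplane(f([(240,343),(428,383),(385,578),(199,540)]),62,"wrist");print(A.round(1),A.mean(0).round(1))
for i in range(4):
    d=A[(i+1)%4]-A[i];print(np.linalg.norm(d).round(1),np.degrees(np.arctan2(d[1],d[0])).round(1))
T=onplane(f([(127,262),(474,266),(152,276),(450,283),(158,68),(187,68),(415,74),(448,74),(160,213),(440,220)]),45,"wrist");print(T.round(1))
W=onplane(f([(30,28),(578,40)]),52,"wrist");print(W.round(1))
E=onplane(f([(310,480)]),107,"wrist");print(E)
print(proj([[569,20,0]],"wrist"))
E
```

```text
[[513.2  44.5  62. ]
 [498.5 -26.   62. ]
 [423.2 -10.9  62. ]
 [438.5  62.   62. ]] [468.4  17.4  62. ]
72.1 -101.8
76.8 168.7
74.5 78.1
76.7 -13.1
[[543.   88.2  45. ]
 [541.3 -44.2  45. ]
 [537.8  78.8  45. ]
 [535.1 -35.2  45. ]
 [611.7  74.1  45. ]
 [611.6  63.4  45. ]
 [609.4 -20.3  45. ]
 [609.4 -32.5  45. ]
 [560.7  75.   45. ]
 [558.  -30.7  45. ]]
[[624.6 119.   52. ]
 [620.2 -78.5  52. ]]
[[468.48330469  18.26499506 107.        ]]
[[312.1822883   86.39086184]]
```

```bash
python3 - <<'E'
from h import *
for i in range(4):
    vision.get_image("wrist");o=monitor.get_obs();print(o["t"],o["ee_pos"].round(1),o["qvel"].round(3), o["orientation"].round(4))
E
```

```text
2.7333 [446.6  17.  352.4] [ 0.001 -0.    -0.003  0.001 -0.002  0.001] [3.1415e+00 1.0000e-04 3.0000e-04]
2.7833 [446.7  17.  352.5] [ 0.004 -0.001 -0.004 -0.001  0.001  0.003] [3.1415e+00 2.0000e-04 5.0000e-04]
2.8333 [446.7  17.1 352.5] [ 0.004  0.004 -0.003 -0.001 -0.001  0.003] [3.1415e+00 3.0000e-04 5.0000e-04]
2.8833 [446.8  17.3 352.5] [ 0.004  0.003 -0.001 -0.    -0.001 -0.001] [-3.1416e+00 -7.0000e-04 -5.0000e-04]
```

Emit:
carry_out([
  [[0,0,-6],[10,0.3,-35],87.8],
  [[0,0,-12],[21.5,0.5,-75],87.8],
  [[0,0,-12],[21.5,0.5,-115],87.8],
  [[0,0,-12],[21.5,0.5,-155],87.8],
  [[0,0,-12],[21.5,0.5,-190],87.8],
  [[0,0,-12],[21.5,0.5,-220],87.8],
  [[0,0,-12],[21.5,0.5,-232],87.8],
  [[0,0,-12],[21.5,0.5,-232],87.8],
  [[0,0,-12],[21.5,0.5,-232],87.8],
])

```text
t: 3.63
ee_pos: [468.3, 18.2, 120.1]
orientation: [3.124, -0.326, -0.002]
ft_force: [-0.4, 0.3, 0.1]
width: 88.0
```

```bash
python3 - <<'E'
from h import *
snap("side","s2.png")
im=snap("wrist","w3.png");o=monitor.get_obs();print(o["ee_pos"],o["orientation"])
from scipy.spatial.transform import Rotation as Ro
R=Ro.from_rotvec(o["orientation"]).as_matrix();print(np.degrees(np.arctan2(R[1,0],R[0,0])))
im2=cv2.imread("pics/s2.png");cv2.imwrite("pics/s2c.png",cv2.resize(im2[190:310,240:400],None,fx=4,fy=4,interpolation=cv2.INTER_CUBIC))
E
```

```text
[469.527875    18.29798698 121.47057691] [-3.12431987  0.32611074 -0.00339436]
-11.917731832901426
```

View pics/w3.png

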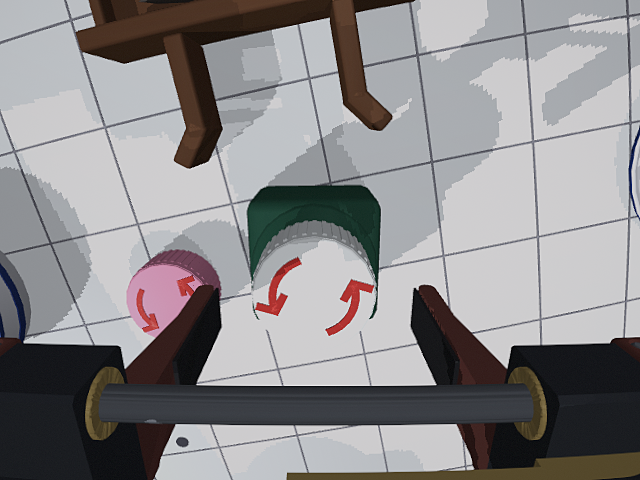

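View pics/s2c.png

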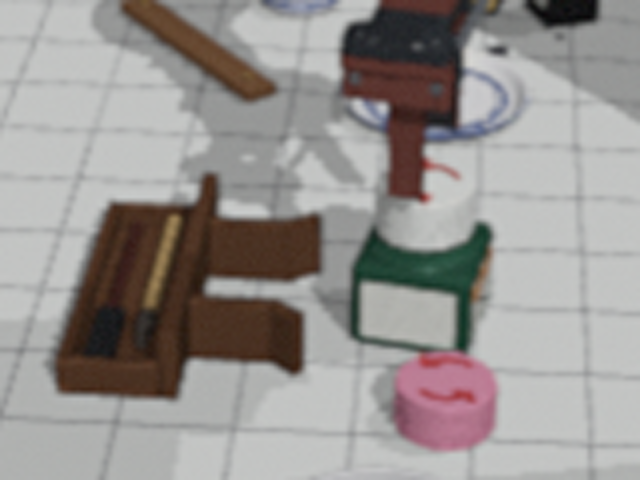

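Tool and jar line up to within about 1 mm and 1° (jar edges at columns 248 and 380, fingertips centred at 316). I'll descend over the jar.

Emit:
carry_out([
  [[0,0,0],[-0.6,0.6,-20],87.8],
  [[0,0,0],[-0.6,0.6,-40],87.8],
  [[0,0,0],[-0.6,0.6,-52],87.8],
  [[0,0,0],[-0.6,0.6,-57],87.8],
  [[0,0,0],[-0.6,0.6,-60],87.8],
  [[0,0,0],[-0.6,0.6,-63],87.8],
])

```text
t: 4.23
ee_pos: [468.9, 19.1, 58.2]
orientation: [-3.124, 0.325, -0.003]
ft_force: [-0.1, -0.8, 0.1]
width: 88.1
```

```bash
python3 - <<'E'
from h import *
im=snap("wrist","w4.png");o=monitor.get_obs();print(o["ee_pos"],o["ft_force"])
E
```

```text
[468.59551911  19.0762047   57.79776286] [ 0.77926276  0.03910533 -0.67041299]
```

View pics/w4.png

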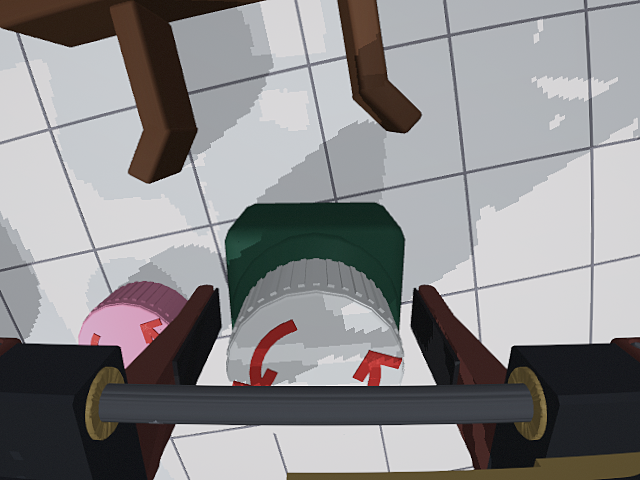

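Emit:
carry_out([
  [[0,0,0],[-0.5,-0.6,-8],87.8],
  [[0,0,0],[-0.5,-0.6,-16],87.8],
  [[0,0,0],[-0.5,-0.6,-24],87.8],
  [[0,0,0],[-0.5,-0.6,-24],87.8],
  [[0,0,0],[-0.5,-0.6,-24],76],
  [[0,0,0],[-0.5,-0.6,-24],76],
  [[0,0,0],[-0.5,-0.6,-24],76],
])

```text
t: 4.87
ee_pos: [466.9, 18.5, 33.0]
orientation: [3.125, -0.325, -0.002]
ft_force: [-0.2, 0.2, -7.4]
width: 79.6
```

Emit:
carry_out([
  [[0,0,3],[5,0.5,-0.5],76],
  [[0,0,6],[10,1.5,-0.5],76],
  [[0,0,9],[16,2.5,-0.5],76],
  [[0,0,10.7],[23,4,-0.5],76],
  [[0,0,10.7],[31,4.2,-0.5],76],
  [[0,0,10.7],[39,4.2,-0.5],76],
  [[0,0,10.7],[46,4.2,-0.5],76],
  [[0,0,10.7],[52,4.2,-0.5],76],
  [[0,0,10.7],[52,4.2,-0.5],76],
  [[0,0,10.7],[52,4.2,-0.5],76],
])

```text
t: 5.7
ee_pos: [520.6, 22.7, 33.1]
orientation: [-3.141, 0.033, -0.004]
ft_force: [2.1, 0.0, -1.6]
width: 79.6
```

```bash
python3 - <<'E'
from h import *
im=snap("wrist","w5.png");o=monitor.get_obs();print(o["ee_pos"],o["ft_force"],o["orientation"],o["width"])
snap("side","s5.png")
E
```

```text
[520.5530106   22.63396579  33.09969425] [ 2.4862354   0.31894435 -2.62864158] [-3.14139803  0.03259224 -0.00396113] 79.83513977524831
```

View pics/w5.png

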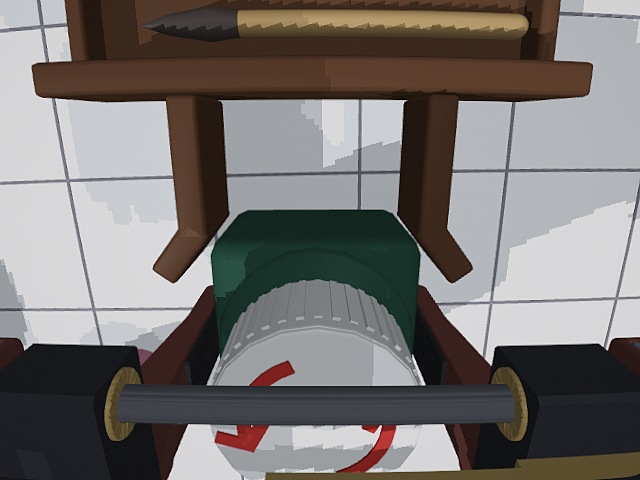

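Emit:
carry_out([
  [[0,0,0],[0,1,0],76],
  [[0,0,0],[0,1,0],87.8],
  [[0,0,0],[0,1,0],87.8],
  [[0,0,0],[0,1,0],87.8],
  [[0,0,0],[0,1,10],87.8],
  [[0,0,0],[0,1,35],87.8],
  [[0,0,0],[0,1,65],87.8],
  [[0,0,0],[0,1,95],87.8],
  [[0,0,0],[-30,1,95],60],
  [[0,0,0],[-70,2,95],40],
])

```text
t: 6.63
ee_pos: [453.0, 24.7, 130.6]
orientation: [-3.141, 0.033, -0.013]
ft_force: [-0.1, -0.6, -0.7]
width: 77.8
```

Emit:
carry_out([
  [[0,0,0],[-10,0,0],30],
  [[0,0,0],[-10,0,0],30],
  [[0,0,0],[-10,0,-30],30],
  [[0,0,0],[-10,0,-60],30],
  [[0,0,0],[-10,0,-85],30],
  [[0,0,0],[-10,0,-95],30],
  [[0,0,0],[-10,0,-95],30],
])

```text
t: 7.22
ee_pos: [438.9, 24.6, 31.1]
orientation: [3.141, -0.033, -0.005]
ft_force: [-0.4, 0.3, -0.1]
width: 32.1
```

```bash
python3 - <<'E'
from h import *
im=snap("wrist","w6.png");o=monitor.get_obs();print(o["ee_pos"],o["ft_force"],o["orientation"],o["width"])
E
```

```text
[439.61146087  24.6477134   32.28096149] [0.64010327 0.19388734 0.10955757] [ 3.14136752e+00 -3.27294660e-02 -2.75408582e-03] 30.598407073293984
```

View pics/w6.png

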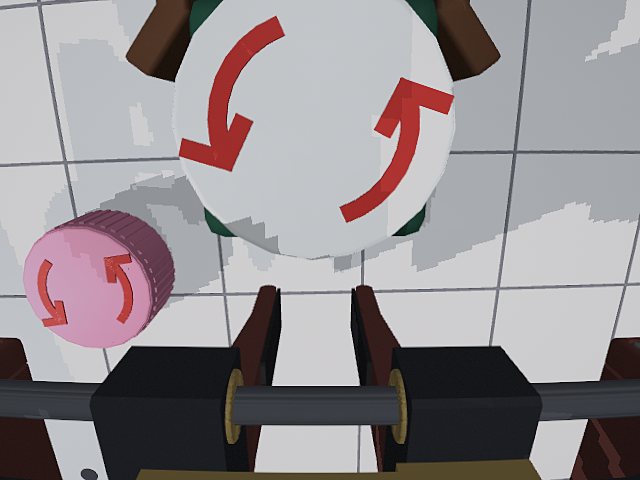

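Emit:
carry_out([
  [[0,0,0],[15,-0.3,1],30],
  [[0,0,0],[28,-0.6,1],30],
  [[0,0,0],[35,-0.8,1],30],
  [[0,0,0],[42,-1,1],30],
  [[0,0,0],[49,-1.2,1],30],
  [[0,0,0],[56,-1.4,1],30],
  [[0,0,0],[62,-1.6,1],30],
  [[0,0,0],[68,-1.7,1],30],
  [[0,0,0],[73,-1.7,1],30],
  [[0,0,0],[73,-1.7,1],30],
])

```text
t: 8.1
ee_pos: [513.6, 23.0, 34.4]
orientation: [-3.141, 0.033, -0.003]
ft_force: [-1.0, -0.5, 0.7]
width: 30.2
```

```bash
python3 - <<'E'
from h import *
im=snap("wrist","w7.png");o=monitor.get_obs();print(o["ee_pos"],o["ft_force"],o["orientation"],o["width"])
im2=snap("side","s7.png");cv2.imwrite("pics/s7c.png",cv2.resize(im2[190:310,220:380,::-1],None,fx=4,fy=4,interpolation=cv2.INTER_CUBIC))
E
```

```text
[513.58949362  22.98661959  34.30137212] [ 0.97241545 -0.02016929 -0.26789339] [-3.14133172  0.03273317 -0.0035949 ] 30.222452340072145
```

View pics/s7c.png

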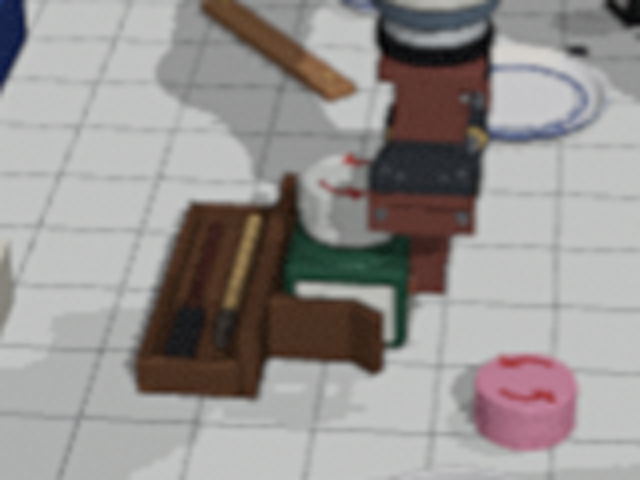

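Emit:
carry_out([
  [[0,0,0],[2,0,0],30],
  [[0,0,0],[4,-0.1,0],30],
  [[0,0,0],[5.5,-0.1,0],30],
  [[0,0,0],[5.5,-0.1,0],30],
])

```text
t: 8.53
ee_pos: [517.1, 22.9, 33.7]
orientation: [3.141, -0.033, -0.003]
ft_force: [-5.1, 0.1, 3.6]
width: 30.0
```

Emit:
carry_out([
  [[0,0,0],[2,0,0],30],
  [[0,0,0],[3,0,0],30],
  [[0,0,0],[3,0,0],30],
  [[0,0,0],[3,0,0],30],
])

```text
t: 8.87
ee_pos: [520.7, 22.9, 33.6]
orientation: [3.141, -0.033, -0.0]
ft_force: [-2.4, 0.8, -0.1]
width: 30.0
```

```bash
python3 - <<'E'
from h import *
im=snap("wrist","w8.png");o=monitor.get_obs();print(o["ee_pos"],o["ft_force"],o["orientation"],o["width"])
E
```

```text
[520.69524339  22.85621306  33.63681095] [-3.55829175  0.38040752 -1.69617652] [ 3.14140949e+00 -3.26213186e-02 -4.60518339e-04] 30.117498857984383
```

View pics/w8.png

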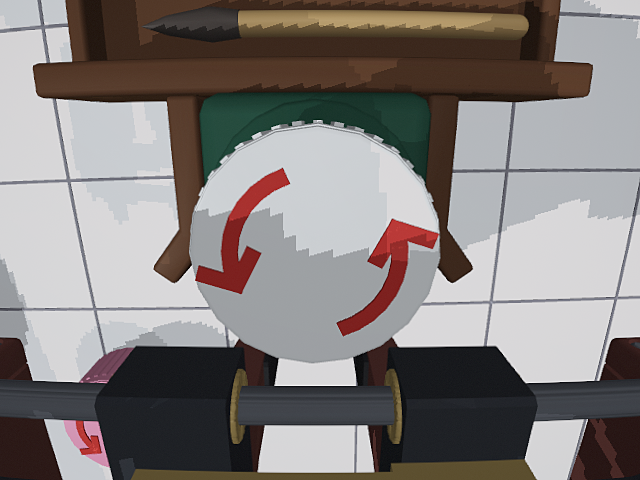

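Emit:
carry_out([
  [[0,0,0],[2,0,0],30],
  [[0,0,0],[3,0,0],30],
  [[0,0,0],[4,0,0],30],
  [[0,0,0],[4,0,0],30],
])

```text
t: 9.25
ee_pos: [520.7, 22.9, 33.4]
orientation: [3.141, -0.032, -0.013]
ft_force: [-13.6, -0.2, 9.0]
width: 29.7
```

The jar hit the back wall at 13.6 N, so it's home. I'll retreat and raise the arm for a view of the cap.

Emit:
carry_out([
  [[0,0,0],[-15,0,0],30],
  [[0,0,0],[-45,0,10],40],
  [[0,0,0],[-60,0,45],60],
  [[0,0,0],[-60,0,85],87.8],
  [[0,0,0],[-60,0,125],87.8],
  [[0,0,0],[-40,0,145],87.8],
  [[0,0,0],[-10,0,145],87.8],
  [[0,0,0],[10,0,145],87.8],
  [[0,0,0],[10,0,145],87.8],
  [[0,0,0],[10,0,145],87.8],
])

```text
t: 10.08
ee_pos: [535.8, 22.9, 179.0]
orientation: [-3.141, 0.033, -0.002]
ft_force: [-1.1, -0.5, -0.2]
width: 85.8
```

```bash
python3 - <<'E'
from h import *
im=snap("wrist","w9.png");o=monitor.get_obs();print(o["ee_pos"],o["ft_force"],o["orientation"],o["width"],o["qpos"].round(3))
for q in("cap_top","cap_center","jar","stand","bay_mouth"):
  for c in("wrist","side","scene"):
    if q=="cap_top": vision.get_image(c)
    print(q,c,[(np.round(toworld(d["point"],c),0),round(d["confidence"],2)) for d in place_of(q,c)])
hsv=cv2.cvtColor(im,cv2.COLOR_RGB2HSV)
E
```

```text
[534.32802237  22.85534807 178.45939948] [-0.45014419  0.16642909  0.33195791] [-3.14141700e+00  3.27109165e-02  8.74418856e-04] 87.18855181744156 [0.02  0.351 1.864 0.    0.927 1.612]
cap_top wrist []
cap_top side [(array([571.,  23., 107.]), 0.75), (array([451., 127.,  34.]), 0.66), (array([482., 306.,   4.]), 0.34)]
cap_top scene [(array([448., 131.,  28.]), 0.84), (array([571.,  24., 104.]), 0.62), (array([479., 311.,  -2.]), 0.61)]
cap_center wrist [(array([571.,  22.,  90.]), 0.77), (array([481., 313.,   4.]), 0.41)]
cap_center side [(array([571.,  24.,  88.]), 0.84), (array([450., 133.,  15.]), 0.75), (array([577.,  22.,  -3.]), 0.37)]
cap_center scene [(array([571.,  22.,  91.]), 0.88), (array([447., 132.,  14.]), 0.87)]
jar wrist []
jar side [(array([576.,  23.,  -5.]), 0.92)]
jar scene [(array([573.,  23.,  -2.]), 0.68)]
stand wrist []
stand side [(array([572.,  22.,   3.]), 0.69)]
stand scene [(array([571.,  21.,   1.]), 0.73)]
bay_mouth wrist []
bay_mouth side []
bay_mouth scene [(array([536.,  24.,  43.]), 0.85), (array([570.,  22.,  -2.]), 0.5)]
```

View pics/w9.png

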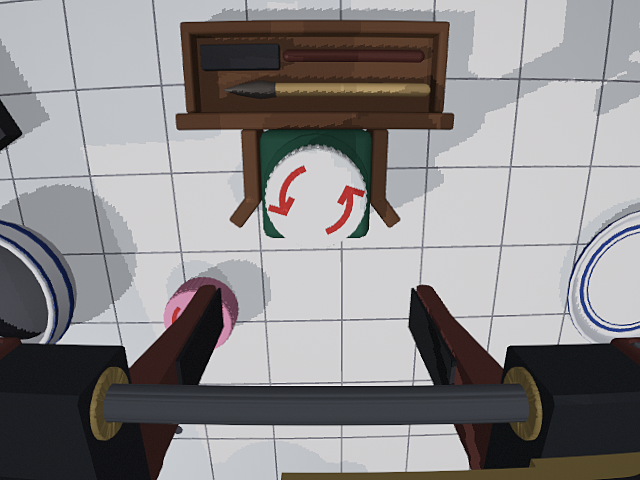

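Emit:
carry_out([
  [[0,0,0],[18,-0.2,0],87.8],
  [[0,0,0],[36,-0.4,0],87.8],
  [[0,0,0],[36.5,-0.5,-25],87.8],
  [[0,0,0],[36.5,-0.5,-50],87.8],
  [[0,0,0],[36.5,-0.5,-75],87.8],
  [[0,0,0],[36.5,-0.5,-90],87.8],
  [[0,0,0],[36.5,-0.5,-100],87.8],
  [[0,0,0],[36.5,-0.5,-105],87.8],
  [[0,0,0],[36.5,-0.5,-105],87.8],
  [[0,0,0],[36.5,-0.5,-105],87.8],
])

```text
t: 11.87
ee_pos: [571.9, 22.4, 74.4]
orientation: [-3.141, 0.033, -0.001]
ft_force: [-0.3, -0.1, 0.3]
width: 87.8
```

```bash
python3 - <<'E'
from h import *
im=snap("wrist","w10.png");o=monitor.get_obs();print(o["ee_pos"],o["ft_force"],o["width"],o["qpos"].round(3))
im2=snap("side","s10.png");cv2.imwrite("pics/s10c.png",cv2.resize(im2[170:310,220:380,::-1],None,fx=4,fy=4,interpolation=cv2.INTER_CUBIC))
E
```

```text
[572.14507967  22.38843584  74.75378104] [ 0.33164354  0.26370128 -0.05207128] 87.98443164263564 [ 0.018  0.555  1.833 -0.     0.752  1.61 ]
```

View pics/w10.png

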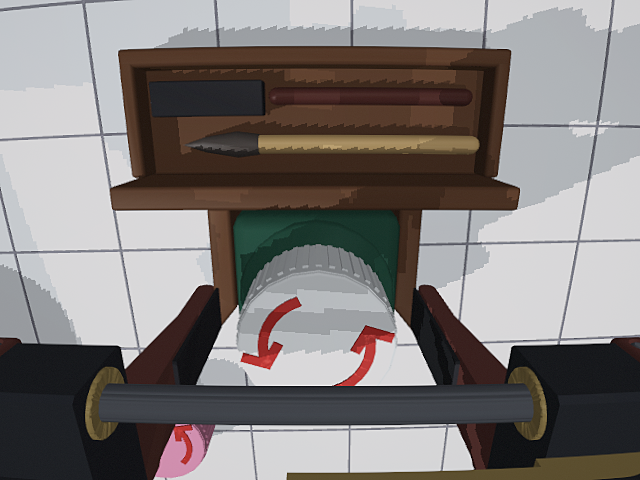

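View pics/s10c.png

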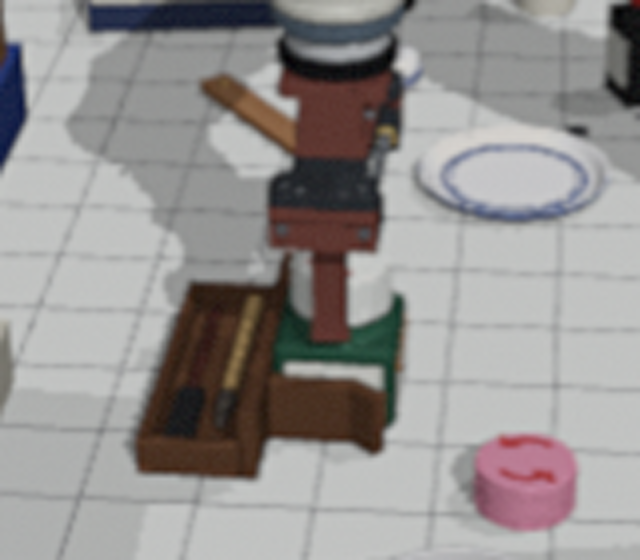

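Emit:
carry_out([
  [[0,0,0],[-0.5,0,-1],55],
  [[0,0,0],[-0.5,0,-1],55],
  [[0,0,0],[-0.5,0,-1],55],
  [[0,0,0],[-0.5,0,-1],55],
  [[0,0,0],[-0.5,0,-1],55],
])

```text
t: 12.38
ee_pos: [571.0, 22.4, 73.1]
orientation: [-3.141, 0.033, -0.001]
ft_force: [-0.3, 0.2, 2.6]
width: 63.3
```

Emit:
carry_out([
  [[0,0,0],[0,0,-2],55],
  [[0,0,0],[0,0,-4],55],
  [[0,0,0],[0,0,-6],55],
  [[0,0,0],[0,0,-7],55],
  [[0,0,0],[0,0,-7],55],
])

```text
t: 12.8
ee_pos: [571.4, 22.4, 68.3]
orientation: [3.141, -0.032, 0.002]
ft_force: [-8.0, 0.5, 26.2]
width: 63.0
```

```bash
python3 - <<'E'
from h import *
im2=snap("side","s11.png");o=monitor.get_obs();print(o["ee_pos"],o["ft_force"],o["width"])
cv2.imwrite("pics/s11c.png",cv2.resize(im2[200:290,260:350,::-1],None,fx=6,fy=6,interpolation=cv2.INTER_CUBIC))
E
```

```text
[571.45234128  22.38739386  68.30117596] [-7.99221516 -0.09853992 27.11669185] 62.707077127757415
```

View pics/s11c.png

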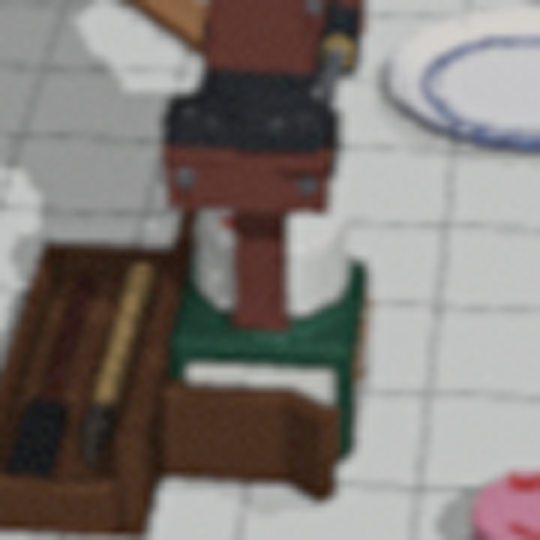

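```bash
python3 - <<'E'
from h import *
im=snap("wrist","w11.png");o=monitor.get_obs();print(o["ee_pos"],o["ft_force"],o["moment"],o["qpos"].round(3))
a=cv2.imread("pics/w10.png")[200:400,190:440];b=im[200:400,190:440,::-1]
cv2.imwrite("pics/cmp.png",cv2.resize(np.hstack([a,b]),None,fx=1.6,fy=1.6))
E
```

```text
[571.43929427  22.38222048  68.31200037] [-8.73163032 -0.13836063 26.49209535] [0.06127814 1.30205356 0.10334552] [ 0.018  0.565  1.836 -0.     0.739  1.61 ]
```

View pics/cmp.png

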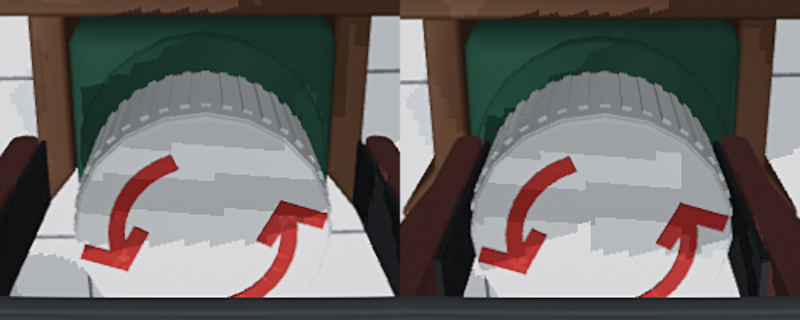

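Emit:
carry_out([
  [[0,0,0],[0,0,-1],55],
  [[0,0,0],[0,0,-1],55],
])

```text
t: 13.07
ee_pos: [571.7, 22.4, 67.8]
orientation: [3.141, -0.032, 0.003]
ft_force: [-9.0, -0.2, 31.3]
width: 62.9
```

Emit:
carry_out([
  [[0,0,0],[-0.6,0,1],55],
  [[0,0,5],[-0.6,0,1],55],
  [[0,0,10],[-0.6,0,1],55],
  [[0,0,15],[-0.6,0,1],55],
  [[0,0,20],[-0.6,0,1],55],
  [[0,0,25],[-0.6,0,1],55],
  [[0,0,30],[-0.6,0,1],55],
  [[0,0,35],[-0.6,0,1],55],
  [[0,0,40],[-0.6,0,1],55],
])

```text
t: 13.82
ee_pos: [572.7, 22.6, 67.9]
orientation: [2.961, 1.047, 0.008]
ft_force: [0.1, -0.2, 15.4]
width: 62.6
```

```bash
python3 - <<'E'
from h import *
im=snap("wrist","w12.png");o=monitor.get_obs();print(o["ee_pos"],o["ft_force"],o["moment"],o["qpos"].round(3),o["width"])
E
```

```text
[572.66524075  22.49933394  67.86888113] [-0.32928384  1.97013275 15.86701236] [0.32825043 0.21292082 0.26250962] [1.800e-02 5.650e-01 1.836e+00 1.000e-03 7.350e-01 9.020e-01] 63.19994006067828
```

View pics/w12.png

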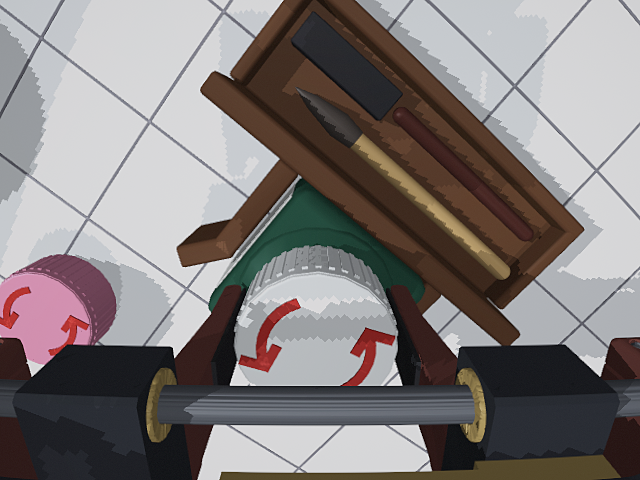

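The cap has turned with the gripper: the arrows keep their place between the fingers, and the pressing force is 16 N. I'll continue to 80°.

Emit:
carry_out([
  [[0,0,5],[0,0,0],55],
  [[0,0,10],[0,0,0],55],
  [[0,0,15],[0,0,0],55],
  [[0,0,20],[0,0,0],55],
  [[0,0,25],[0,0,0],55],
  [[0,0,30],[0,0,0],55],
  [[0,0,35],[0,0,0],55],
  [[0,0,40],[0,0,0],55],
  [[0,0,40],[0,0,0],55],
])

```text
t: 14.62
ee_pos: [572.8, 22.6, 68.0]
orientation: [2.421, 1.998, 0.007]
ft_force: [-0.3, 0.6, 16.3]
width: 63.3
```

```bash
python3 - <<'E'
from h import *
im=snap("wrist","w13.png");o=monitor.get_obs();print(o["ee_pos"],o["ft_force"],o["moment"],o["qpos"].round(3),o["width"])
E
```

```text
[572.81970805  22.58177768  67.96927738] [ 0.11584325  0.69192764 16.73398694] [0.12892724 0.2159192  0.12482827] [0.019 0.565 1.836 0.    0.735 0.212] 62.945275649823174
```

View pics/w13.png

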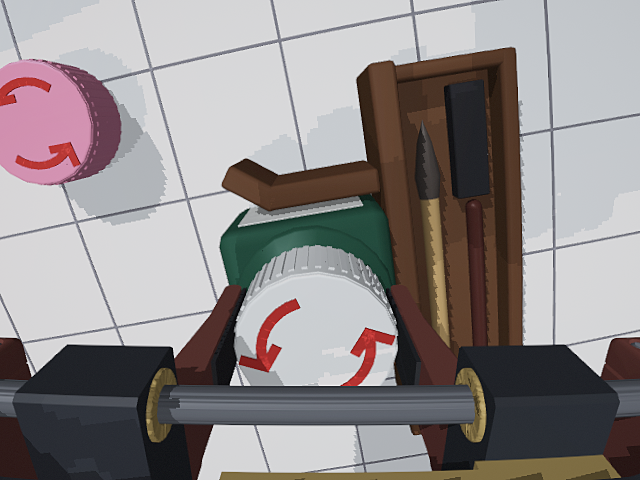

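Emit:
carry_out([
  [[0,0,0],[0,0,2],55],
  [[0,0,0],[0,0,4],55],
  [[0,0,0],[0,0,6],55],
  [[0,0,0],[0,0,9],55],
  [[0,0,0],[0,0,12],55],
  [[0,0,0],[0,0,12],55],
])

```text
t: 15.17
ee_pos: [570.8, 22.3, 78.1]
orientation: [2.427, 1.994, 0.001]
ft_force: [2.6, -0.2, -0.4]
width: 63.1
```

Emit:
carry_out([
  [[0,0,0],[0,0,5],55],
  [[0,0,0],[0,0,12],55],
  [[0,0,0],[0,0,22],55],
  [[0,0,0],[0,0,35],55],
  [[0,0,0],[0,0,50],55],
  [[0,0,0],[0,0,60],55],
  [[0,0,0],[0,0,60],55],
  [[0,0,0],[0,0,60],55],
])

```text
t: 15.83
ee_pos: [570.4, 22.4, 138.6]
orientation: [2.427, 1.994, 0.001]
ft_force: [-0.1, -0.3, -0.9]
width: 63.0
```

```bash
python3 - <<'E'
from h import *
im2=snap("side","s14.png");o=monitor.get_obs();print(o["ee_pos"],o["ft_force"],o["moment"],o["qpos"].round(3),o["width"])
cv2.imwrite("pics/s14c.png",cv2.resize(im2[140:310,220:400,::-1],None,fx=3.5,fy=3.5,interpolation=cv2.INTER_CUBIC))
for c in("scene","side"):
    if c=="scene": vision.get_image(c)
    for q in("plate","jar","stand","ink_bottle"):
        print(q,c,[(np.round(toworld(d["point"],c),0),round(d["confidence"],2)) for d in place_of(q,c)])
E
```

```text
[569.93135989  22.38157708 137.81312876] [ 0.85876993 -0.14935045 -0.3872524 ] [-0.01144433 -0.07174968  0.08092147] [0.018 0.456 1.811 0.    0.875 0.214] 62.66056131754605
plate scene [(array([ 464., -288.,    0.]), 0.64)]
jar scene [(array([575.,  21., 156.]), 0.16)]
stand scene [(array([570.,  20.,  -2.]), 0.58), (array([ 466., -287.,   -1.]), 0.58)]
ink_bottle scene [(array([ 366., -449.,    4.]), 0.62)]
plate side [(array([ 467., -285.,   -2.]), 0.59)]
jar side [(array([572.,  20.,  -3.]), 0.69), (array([570.,  23., 154.]), 0.18)]
stand side [(array([570.,  21.,   2.]), 0.97)]
ink_bottle side [(array([ 371., -453.,    1.]), 0.86)]
```

View pics/s14c.png

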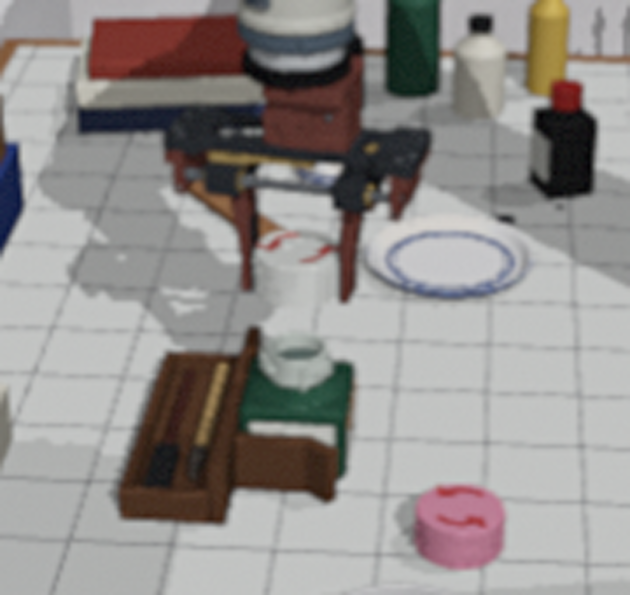

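The cap is off and held; the jar still stands in the bay with its neck bare. I'll carry it to the plate at (466,-287).

Emit:
carry_out([
  [[0,0,0],[-8,-25,5],55],
  [[0,0,0],[-20,-60,5],55],
  [[0,0,0],[-32,-96,5],55],
  [[0,0,0],[-44,-132,5],55],
  [[0,0,0],[-57,-168,5],55],
  [[0,0,0],[-69,-204,5],55],
  [[0,0,0],[-81,-240,5],55],
  [[0,0,0],[-92,-275,5],55],
  [[0,0,0],[-101,-300,0],55],
  [[0,0,0],[-104,-309,-10],55],
])

```text
t: 17.17
ee_pos: [466.0, -290.3, 128.6]
orientation: [2.428, 1.989, 0.001]
ft_force: [0.4, 0.6, -0.2]
width: 63.2
```

Emit:
carry_out([
  [[0,0,0],[0,0,-25],55],
  [[0,0,0],[0,0,-50],55],
  [[0,0,0],[0,0,-70],55],
  [[0,0,0],[0,0,-80],55],
  [[0,0,0],[0,0,-80],55],
  [[0,0,0],[0,0,-80],55],
])

```text
t: 17.67
ee_pos: [466.3, -286.1, 47.5]
orientation: [-2.426, -1.994, 0.0]
ft_force: [0.7, -0.2, 0.0]
width: 62.8
```

```bash
python3 - <<'E'
from h import *
snap("wrist","w15.png");im2=snap("side","s15.png");o=monitor.get_obs();print(o["ee_pos"],o["ft_force"],o["qpos"].round(3),o["width"])
cv2.imwrite("pics/s15c.png",cv2.resize(im2[140:260,280:440,::-1],None,fx=4,fy=4,interpolation=cv2.INTER_CUBIC))
for c in("scene","side"):
    if c=="scene": vision.get_image(c)
    for q in("plate","cap_center"):
        print(q,c,[(np.round(toworld(d["point"],c),0),round(d["confidence"],2)) for d in place_of(q,c)])
E
```

```text
[ 467.13332522 -286.75851797   48.71774112] [-0.28370366 -0.27643867 -0.9630031 ] [-0.572  0.573  1.894  0.     0.673 -0.377] 63.15195402428464
plate scene [(array([ 465., -288.,   -3.]), 0.69), (array([ 658., -357.,   -5.]), 0.53)]
cap_center scene [(array([ 469., -285.,   67.]), 0.54)]
plate side [(array([ 468., -290.,    0.]), 0.75), (array([ 372., -449.,    3.]), 0.61)]
cap_center side [(array([ 465., -286.,   63.]), 0.88), (array([450., 131.,  16.]), 0.72)]
```

View pics/w15.png

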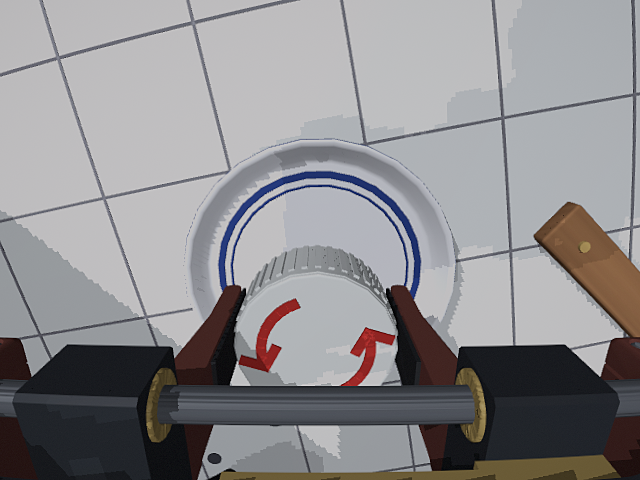

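View pics/s15c.png

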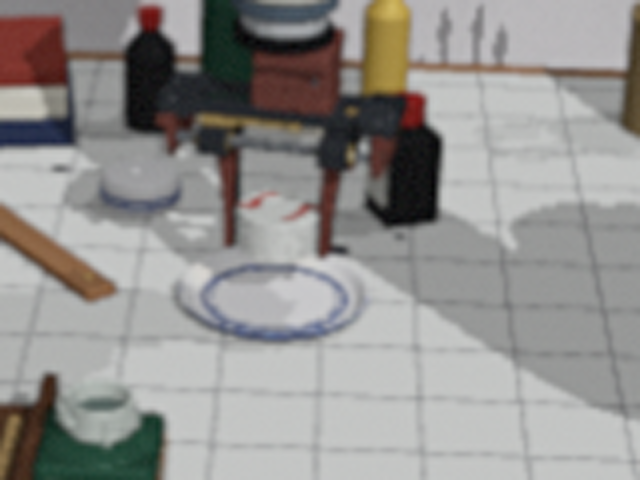

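Emit:
carry_out([
  [[0,0,0],[-0.5,-1,-12],55],
  [[0,0,0],[-0.5,-1,-24],55],
  [[0,0,0],[-0.5,-1,-34],55],
  [[0,0,0],[-0.5,-1,-38],55],
  [[0,0,0],[-0.5,-1,-39],55],
  [[0,0,0],[-0.5,-1,-39],55],
])

```text
t: 18.52
ee_pos: [465.3, -287.3, 7.9]
orientation: [-2.426, -1.993, 0.001]
ft_force: [-0.2, 0.2, 1.3]
width: 62.9
```

Emit:
carry_out([
  [[0,0,0],[0,0,-1],55],
  [[0,0,0],[0,0,-2],55],
  [[0,0,0],[0,0,-2],55],
])

```text
t: 18.77
ee_pos: [465.9, -287.7, 7.0]
orientation: [2.427, 1.994, 0.0]
ft_force: [-1.4, -0.5, 0.6]
width: 62.9
```

Emit:
carry_out([
  [[0,0,0],[0,0,-1],55],
  [[0,0,0],[0,0,-1],55],
])

```text
t: 18.93
ee_pos: [465.9, -287.7, 5.9]
orientation: [2.427, 1.994, 0.0]
ft_force: [0.0, -0.7, -0.7]
width: 63.0
```

Emit:
carry_out([
  [[0,0,0],[0,0,-1],55],
  [[0,0,0],[0,0,-1],55],
])

```text
t: 19.1
ee_pos: [465.9, -287.7, 5.4]
orientation: [2.427, 1.994, 0.0]
ft_force: [-1.2, 1.6, 5.1]
width: 63.0
```

Contact at 5 N. I'll release and rise straight up.

Emit:
carry_out([
  [[0,0,0],[0,0,0.5],66],
  [[0,0,0],[0,0,0.5],74],
  [[0,0,0],[0,0,0.5],74],
  [[0,0,0],[0,0,2],74],
  [[0,0,0],[0,0,8],76],
  [[0,0,0],[0,0,20],80],
  [[0,0,0],[0,0,45],85],
  [[0,0,0],[0,0,80],85],
  [[0,0,0],[0,0,115],85],
  [[0,0,0],[0,0,150],85],
])

```text
t: 19.93
ee_pos: [465.4, -287.4, 157.2]
orientation: [-2.427, -1.994, 0.0]
ft_force: [0.2, -0.7, -1.1]
width: 84.8
```

```bash
python3 - <<'E'
from h import *
vision.get_image("wrist");vision.get_image("wrist")
im2=snap("side","s16.png");o=monitor.get_obs();print(o["t"],o["ee_pos"],o["ft_force"],o["qvel"].round(3),o["width"])
cv2.imwrite("pics/s16c.png",cv2.resize(im2[160:310,240:440,::-1],None,fx=3.8,fy=3.8,interpolation=cv2.INTER_CUBIC))
for c in("scene","side"):
    if c=="scene": vision.get_image(c)
    for q in("plate","cap_center","jar","jar_rim","stand"):
        print(q,c,[(np.round(toworld(d["point"],c),0),round(d["confidence"],2)) for d in place_of(q,c)])
E
```

```text
20.0833 [ 467.57480064 -288.7946916   158.73594867] [-0.21563475 -0.14241535 -0.66570534] [-0.001  0.06   0.045  0.    -0.022 -0.001] 84.78768261767114
plate scene [(array([ 465., -289.,   -1.]), 0.66)]
cap_center scene [(array([447., 130.,  15.]), 0.94), (array([ 467., -286.,   23.]), 0.56)]
jar scene [(array([572.,  22.,  -3.]), 0.76)]
jar_rim scene [(array([574.,  22.,  92.]), 0.57), (array([383., 444.,  -2.]), 0.16)]
stand scene [(array([571.,  21.,  -4.]), 0.7)]
plate side [(array([ 466., -291.,    1.]), 0.96), (array([ 371., -450.,    2.]), 0.27)]
cap_center side [(array([452., 131.,  17.]), 0.95), (array([ 466., -287.,   17.]), 0.54)]
jar side [(array([572.,  22.,  -5.]), 0.85)]
jar_rim side [(array([571.,  21.,  92.]), 0.81), (array([571.,  22.,   4.]), 0.47)]
stand side [(array([572.,  22.,   2.]), 0.75), (array([ 669., -358.,    3.]), 0.43)]
```

View pics/s16c.png

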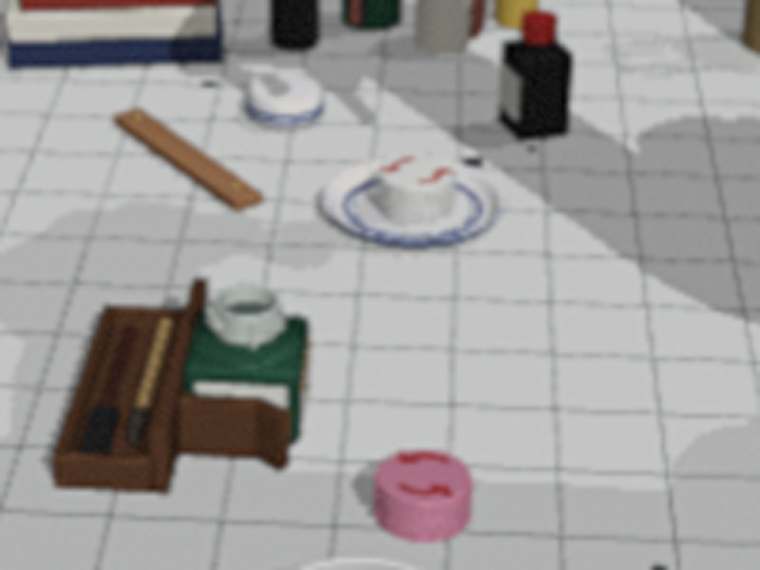

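The cap stands upright in the middle of the plate (side crop 415,187). The jar is home in its bay and the arm is clear, so I'm handing in.

```bash
python3 -c "
from workcell import order
print(order.close_job())"
```

```text
the job is handed in; nothing more can be done
None
```

The jar is open and home in its bay, its cap is standing right way up in the middle of the plate, and the job is handed in at about 20 s on the clock (limit 67 s). No verdict is reported.

- **Jar:** I gripped it low, squared it to the stand and slid it to the mouth. I then pushed it in with two fingertips until the back wall stopped it at about 14 N.
- **Cap:** I pressed it to its stop, turned it 80° anticlockwise at about 16 N, and it lifted off with no resistance. I lowered it into the plate until I felt 5 N of contact, then released it. The pink look-alike was left alone.

**Last checks:**
- **Cap on the plate:** located at about (466, -287), about 2–4 mm from the plate's centre. Its height read 17 and 23 mm from the two cameras, where 21 mm is standing. It looks upright in the side picture.
- **Jar in the bay:** located at (572, 22) against the stand's (571, 21.5), standing upright.
- **Bystanders:** those visible in the side picture look untouched; I did not measure them all again.
- **Arm:** about 150 mm above the plate, touching nothing.

**One disagreement:** the tool went down only about 5 mm when the cap reached its stop, not the 7 mm described, and the force reached 31 N. The cap still turned and came off cleanly.

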